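# Nudge the stage plate home in the microscope's light base

## Task

The round black stage plate has been left lying on the deck of the ivory-white microscope light base. Push it across the deck with your fingertips, without picking it up, until it drops over the rim into the round recess and sits fully home, flat and flush with the deck. Leave the small dish on the deck, the beaker and the tip box where they are, and finish clear of everything.

Things in the scene. Friction and masses are not known exactly. Their poses are not given: they have to be found in the camera images.
- stage_plate: loose matt black plastic disc, the stage plate: diameter 60 mm, thickness 8 mm, about 35 g, plain on both faces. Origin at the centre of its underside, z up. It starts lying flat on the deck of the light base, beside the recess.
- light_base: fixed ivory-white flat box, a microscope's light base: 210 mm (its x) by 310 mm (its y), flat deck 45 mm above the bench. Origin at the centre of its underside, z up; its -x side has a knob and a switch, only for looks. The recess is centred at x 0, y +70 mm; the plate starts at y -100 to 0 mm, x -45 to +45 mm; the dish stands near the +x +y corner.
- recess (a point): centre of the round recess's mouth, at deck height (45 mm above the bench). The recess is 64 mm in diameter (2 mm of play round the plate) and 8 mm deep, with a flat dark grey bottom and a small chamfer at the rim, so the seated plate is flush with the deck and its underside is 8 mm below this point.
- dish: bystander: small round pinkish lidded dish, diameter 38 mm, 12 mm high, loose, on the deck beyond the recess. Origin at the centre of its underside.
- beaker: bystander: clear plastic beaker, diameter about 84 mm, 105 mm high, loose on the bench to the robot's left of the light base. Origin at the centre of its underside.
- tip_box: bystander: grey box with a clear lid, 87 x 122 x 67 mm high, loose on the bench to the robot's right of the light base. Origin at the centre of its underside.

How it is judged:
By the outcome, as a careful person would: the job done as asked, in the order asked, and still so for the second after the job is handed in, with the robot touching nothing.
It also fails if it takes over 48 s, if anything falls off the work surface, if the arm or the gripper's body presses on something with over 40 N, if the wrist force passes 120 N, or if a joint passes its speed limit or range.

## Robot

A 7-joint arm with a two-finger parallel gripper is mounted at the origin on the work surface. World frame = base frame: x ahead of the robot, y to its left, z up, the work surface at z = 0. Lengths are in m, angles in degrees, forces in N, time in s.
With the tool pointing down it reaches from about 0.425 to 0.875 m from the base axis. Payload 4.7 kg.
Tool frame: the origin (TCP) lies midway between the tips of the shut fingers; the grasp point (between the pads) lies 19 mm behind it; z points along the fingers, x is the direction in which the jaws open and shut, and the axes are right-handed (so a half turn about z gives the same grasp; the last joint's range is limited). The gripper opens to 87 mm and grips with 3 to 60 N. Pads are 19 mm wide; open, the fingers measure 117 mm over their backs; the gripper's body (75 mm by 190 mm) begins 51 mm behind the grasp point.
Start: joints at [-69.379, 18.392, -4.016, 83.108, 1.295, 78.541, -3.26], TCP at [0.22, 0.612, 0.223] pointing down, gripper open.
Joint ranges: [-163.93, 163.93], [-17.29, 119.83], [-79.2, 71.16], [3.27, 140.29], [-89.18, 269.18], [5.43, 117.66], [-154.24, 154.24]. Speed limits (degrees/s): [147.25, 147.25, 180, 180, 180, 180, 180].

## Interface

Orientations are given as [roll, pitch, yaw] about the fixed x, y, z axes, in that order (R = Rz(yaw) Ry(pitch) Rx(roll)).
In Python, from cell import env gives the robot as it stands.
- The arm moves only by the tool carry_out, never from a script. Its argument "plan" is a list of rows, each an object with "grip": the closure, from 0 (fully open) to 1 (shut); "dp": the shift along the tool's x, y, z in m, a list of three; "rotation": the turn, a rotation vector about the tool's x, y, z in degrees, a list of three. In form: [{"grip": grip, "dp": [dx, dy, dz], "rotation": [wx, wy, wz]}, ...]. A call has 1 to 8 rows; each row shifts and turns the pose as measured when the row begins, along the tool's axes as they then stand; what a row does not reach is not made up. A row lasts 1/12 s, in which the tool goes at most 41.7 mm and 7.16 degrees, less where a joint would pass 70% of its speed; a pose out of reach is approached as far as the arm can. A call is refused whole if a number of a shift passes 0.0417 or a number of a turn 7.16, either way. A call with a gripper value outside its range is refused whole. The fingers move at their own pace and stop on an object; "force" is the grip in N (left out, the last holds). Time passes only in rows, so rows that do not move let the fingers close. It gives the time, the measured TCP pose, the force and the opening at its end, in the units of the state.
- env.get_obs(): the state, without advancing time (a new reading comes with each control period).
- env.read_camera(name): name is "scene" or "top"; returns the picture (480x640x3 uint8, red, green, blue); there is no depth.
- env.camera_params(name): a dict with "fx", "fy", "cx", "cy" (pixels), "k1" (the pictures are not rectified: a ray, as slopes to the right and down, at radius r is drawn at 1 + k1 r^2 times it, then the intrinsics apply), "R" (3x3) and "t" (3): a world point X has camera coordinates R X + t. Camera axes: x right, y down, z forward; pixel columns grow to the right and rows downward; lengths in m; the calibration is good to about 2 mm. A picture is of the moment at which its call begins. camera_params takes no time and is no camera call.
- env.sign_off(): hands the job in, once; it reports no verdict.
The state is a dict: "time_s": time; "qpos": joint angles; "joint_velocities": joint speeds; "effort": joint torques, N m; "tool_pos": TCP position; "tool_rot": TCP orientation; "force": force on the tool from outside, world axes, zero at the start; "wrist_torque": the same for the moment, N m; "grip_width": finger opening in m.
Only numpy, scipy, OpenCV 4.12 (cv2) and the standard library are available. Lean on these libraries where they do the work, as an engineer would, in place of code of your own. Each camera call takes 0.05 s, during which the arm holds its last target. There are 200 camera calls.

## Working session

There is one attempt and no reset: what is moved stays moved. The work goes in short steps, Python scripts to look and compute and a tool call to move; the robot and the scene stay as the last step left them, time stands still between calls to the robot, and variables do not carry over. Pictures are saved under pics/ and viewed, about 8 in all and at most 12, crops included, and the job is handed in when it is done.

Besides the shell and the picture viewer there is one more tool, called after ">>>" as name(argument=value, ...), one argument or row to a line, values as JSON. carry_out: Moves the arm, as the interface text tells. Its arguments: {"type":"object","properties":{"plan":{"type":"array","items":{"type":"object","properties":{"grip":{"type":"number"},"dp":{"type":"array","items":{"type":"number"}},"rotation":{"type":"array","items":{"type":"number"}}}}},"force":{"type":"number"}},"required":["plan"]}

```bash
mkdir -p pics
cat > h.py <<'E'
import numpy as np, cv2
from cell import env
def ray(n,u,v):
    p=env.camera_params(n); R=np.array(p["R"]);t=np.array(p["t"])
    d=np.array([(u-p["cx"])/p["fx"],(v-p["cy"])/p["fy"]]); s=d.copy()
    for _ in range(20): s=d/(1+p["k1"]*(s@s))
    return -R.T@t, R.T@np.array([s[0],s[1],1])
def onz(n,u,v,z):
    c,d=ray(n,u,v); return (c+d*(z-c[2])/d[2])[:2]
def pix(n,X):
    p=env.camera_params(n); c=np.array(p["R"])@np.array(X)+np.array(p["t"]); s=c[:2]/c[2]; s=s*(1+p["k1"]*(s@s))
    return s*[p["fx"],p["fy"]]+[p["cx"],p["cy"]]
def snap(n,f):
    im=cv2.cvtColor(np.asarray(env.read_camera(n)),cv2.COLOR_RGB2BGR); cv2.imwrite("pics/"+f,im); return im
E
python3 - <<'E'
from h import *
for n in("top","scene"): snap(n,n+"1.png"); p=env.camera_params(n); print(n,p["fx"],p["k1"],ray(n,320,240))
o=env.get_obs();print(o["time_s"],o["tool_pos"],o["tool_rot"],o["grip_width"])
E
```

```text
top 624.7323355582531 0.0061934462399614 (array([ 3.94557257e-01, -4.43849077e-04,  1.61569068e+00]), array([ 0.11373666, -0.01112229, -0.9934788 ]))
scene 497.82561768675066 -0.015674366663031947 (array([1.051     , 0.6369259 , 0.76004934]), array([-0.45285842, -0.60497344, -0.65494906]))
0.1 [0.22018322 0.61105284 0.22158017] [1.79994775e+02 9.77819800e-02 7.01920836e+01] 0.0870096058934175
```

View pics/top1.png

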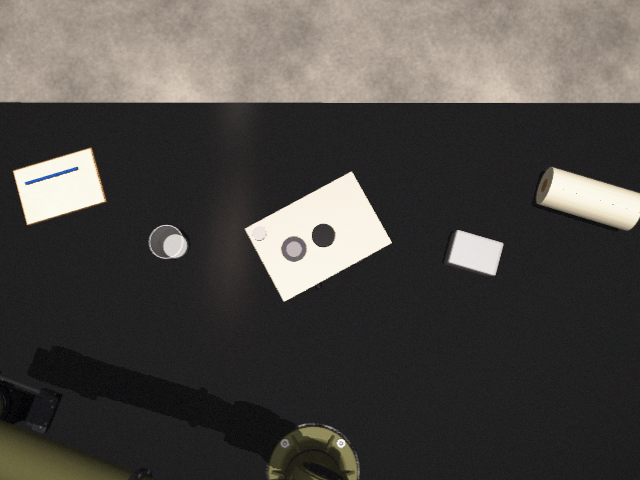

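View pics/scene1.png

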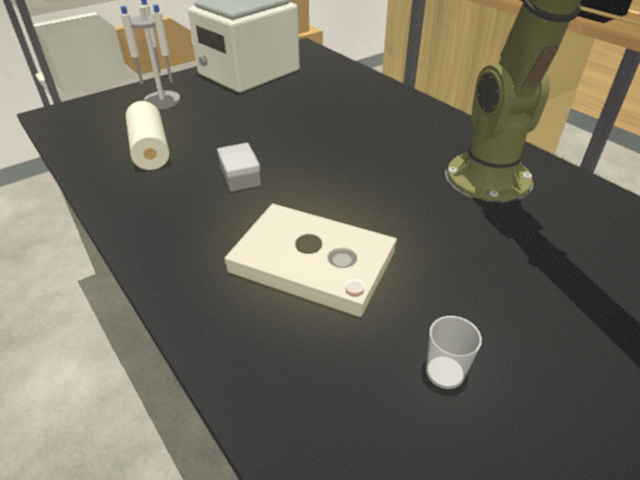

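The top view shows the plate at about (323,235), the recess at (293,249), the dish at (259,233), the beaker at (168,242) and the tip box at (475,253). The scene view agrees with this.

```bash
cat > meas.py <<'E'
from h import *
def blobs(n,im):
    g=cv2.cvtColor(im,cv2.COLOR_BGR2GRAY)
    # deck = bright blob; holes inside
    m=(g>200).astype(np.uint8)
    cs,hi=cv2.findContours(m,cv2.RETR_CCOMP,cv2.CHAIN_APPROX_NONE)
    out=[]
    for c,h in zip(cs,hi[0]):
        a=cv2.contourArea(c)
        if h[3]>=0 and a>60:
            e=cv2.fitEllipse(c); pts=c[:,0].astype(float); out.append((e,a,g[int(e[0][1]),int(e[0][0])]))
        elif h[3]<0 and a>5000 and n=="top":
            r=cv2.minAreaRect(c); print("outer",r,[onz(n,*q,.045).round(4) for q in cv2.boxPoints(r)])
    return out
if __name__=="__main__":
    for n in("top","scene"):
        for e,a,v in blobs(n,cv2.imread(f"pics/{n}1.png")):
            print(n,np.round(e[0],1),np.round(e[1],1),a,v,"z45",onz(n,*e[0],.045).round(4),"z53",onz(n,*e[0],.053).round(4))
E
python3 meas.py
```

```text
outer ((318.1490783691406, 235.9197235107422), (82.7642822265625, 122.79185485839844), 61.69924545288086) [array([0.6035, 0.1734]), array([ 0.754 , -0.1018]), array([ 0.5661, -0.1997]), array([0.4196, 0.073 ])]
top [293.7 248.4] [26.4 26.8] 552.0 187 z45 [0.5529 0.0485] z53 [0.5521 0.0483]
top [323.3 235. ] [24.7 25.2] 486.5 55 z45 [ 0.5871 -0.0263] z53 [ 0.5861 -0.0262]
top [ 52.  175.4] [ 5.1 80.3] 254.5 93 z45 [0.7406 0.6663] z53 [0.7388 0.6629]
scene [354.1 292.3] [ 9.6 18.7] 92.0 213 z45 [0.5973 0.1414] z53 [0.6024 0.147 ]
scene [341.8 257.5] [21.1 31. ] 512.0 193 z45 [0.5538 0.0492] z53 [0.5594 0.0558]
scene [308.1 243.5] [21.5 28.9] 486.0 99 z45 [ 0.5842 -0.0299] z53 [ 0.5894 -0.0225]
scene [349.6  17.5] [12.  16.1] 126.0 203 z45 [-0.4776 -1.174 ] z53 [-0.4605 -1.1537]
```

>>> carry_out(
  plan=[
    {"grip": 0.58,"dp": [0,0,0],"rotation": [0,0,6.6]},
    {"grip": 0.58,"dp": [0,0,0],"rotation": [0,0,6.6]},
    {"grip": 0.58,"dp": [0,0,0],"rotation": [0,0,6.6]},
    {"grip": 0.58,"dp": [0,0,0],"rotation": [0,0,6.6]},
    {"grip": 0.58,"dp": [0,0,0],"rotation": [0,0,6.6]},
    {"grip": 0.58,"dp": [0,0,0],"rotation": [0,0,6.6]},
    {"grip": 0.58,"dp": [0,0,0],"rotation": [0,0,6.6]},
    {"grip": 0.58,"dp": [0,0,0],"rotation": [0,0,0]},
  ],
)

```text
time_s: 0.77
tool_pos: [0.2194, 0.6082, 0.2159]
tool_rot: [179.5, 0.4, 21.7]
force: [0.3, -0.4, -0.3]
grip_width: 0.0426
```

```bash
cat > go.py <<'E'
import sys; from h import *
from scipy.spatial.transform import Rotation as Ro
def rep(target,yaw):
    o=env.get_obs(); R=Ro.from_euler("xyz",o["tool_rot"],degrees=True)
    W=Ro.from_euler("xyz",[180,0,yaw],degrees=True)
    print("t",o["time_s"],"pos",np.round(o["tool_pos"],4),"rot",np.round(o["tool_rot"],1),"w",round(o["grip_width"],4),"F",np.round(o["force"],1))
    print("dp",R.inv().apply(np.array(target)-o["tool_pos"]).round(4),"rot",(R.inv()*W).as_rotvec(degrees=True).round(2))
rep([float(v) for v in sys.argv[1:4]],float(sys.argv[4]))
E
python3 go.py 0.6106 -0.081 0.2 24
```

```text
t 0.7667 pos [0.2194 0.6082 0.2159] rot [179.5   0.4  21.7] w 0.0426 F [ 0.3 -0.4 -0.3]
dp [0.1081 0.7849 0.0221] rot [ 0.5   0.44 -2.25]
```

>>> carry_out(
  plan=[
    {"grip": 0.58,"dp": [0.0055,0.04,0],"rotation": [0.5,0.4,-2.2]},
    {"grip": 0.58,"dp": [0.0055,0.04,0],"rotation": [0,0,0]},
    {"grip": 0.58,"dp": [0.0055,0.04,0],"rotation": [0,0,0]},
    {"grip": 0.58,"dp": [0.0055,0.04,0],"rotation": [0,0,0]},
    {"grip": 0.58,"dp": [0.0055,0.04,0],"rotation": [0,0,0]},
    {"grip": 0.58,"dp": [0.0055,0.04,0],"rotation": [0,0,0]},
    {"grip": 0.58,"dp": [0.0055,0.04,0],"rotation": [0,0,0]},
    {"grip": 0.58,"dp": [0.0055,0.04,0],"rotation": [0,0,0]},
  ],
)

```text
time_s: 1.43
tool_pos: [0.388, 0.3346, 0.2092]
tool_rot: [-179.9, 0.5, 27.0]
force: [-0.5, 0.7, -0.5]
grip_width: 0.0364
```

```bash
python3 go.py 0.6106 -0.081 0.2 24
```

```text
t 1.4333 pos [0.388  0.3346 0.2092] rot [-179.9    0.5   27. ] w 0.0364 F [-0.5  0.7 -0.5]
dp [0.0096 0.4714 0.0084] rot [-0.08  0.51  3.02]
```

>>> carry_out(
  plan=[
    {"grip": 0.58,"dp": [0.001,0.041,-0.001],"rotation": [0,0.5,3]},
    {"grip": 0.58,"dp": [0.001,0.041,-0.001],"rotation": [0,0,0]},
    {"grip": 0.58,"dp": [0.001,0.041,-0.001],"rotation": [0,0,0]},
    {"grip": 0.58,"dp": [0.001,0.041,-0.001],"rotation": [0,0,0]},
    {"grip": 0.58,"dp": [0.001,0.041,-0.001],"rotation": [0,0,0]},
    {"grip": 0.58,"dp": [0.001,0.041,-0.001],"rotation": [0,0,0]},
    {"grip": 0.58,"dp": [0.001,0.041,-0.001],"rotation": [0,0,0]},
    {"grip": 0.58,"dp": [0.001,0.041,-0.001],"rotation": [0,0,0]},
  ],
)

```text
time_s: 2.1
tool_pos: [0.5328, 0.0347, 0.2164]
tool_rot: [-179.9, -0.1, 25.6]
force: [0.7, 0.0, 0.8]
grip_width: 0.0363
```

```bash
python3 go.py 0.6106 -0.081 0.2 24
```

```text
t 2.1 pos [0.5328 0.0347 0.2164] rot [-1.799e+02 -1.000e-01  2.560e+01] w 0.0363 F [0.7 0.  0.8]
dp [0.0201 0.138  0.0161] rot [-0.13 -0.11  1.63]
```

>>> carry_out(
  plan=[
    {"grip": 0.58,"dp": [0.005,0.035,0.004],"rotation": [0,0,1.6]},
    {"grip": 0.58,"dp": [0.005,0.035,0.004],"rotation": [0,0,0]},
    {"grip": 0.58,"dp": [0.005,0.035,0.02],"rotation": [0,0,0]},
    {"grip": 0.58,"dp": [0.005,0.033,0.02],"rotation": [0,0,0]},
    {"grip": 0.58,"dp": [0,0,0.03],"rotation": [0,0,0]},
    {"grip": 0.58,"dp": [0,0,0.0],"rotation": [0,0,0]},
    {"grip": 0.58,"dp": [0,0,0],"rotation": [0,0,0]},
  ],
)

```text
time_s: 2.68
tool_pos: [0.6139, -0.1021, 0.1375]
tool_rot: [179.6, -0.3, 24.5]
force: [-0.1, -0.7, 0.1]
grip_width: 0.0365
```

```bash
python3 go.py 0.6106 -0.081 0.052 24
```

```text
t 2.6833 pos [ 0.6139 -0.1021  0.1375] rot [179.6  -0.3  24.5] w 0.0365 F [-0.1 -0.7  0.1]
dp [ 0.0054 -0.0211  0.0854] rot [ 0.37 -0.26  0.54]
```

>>> carry_out(
  plan=[
    {"grip": 0.58,"dp": [0.0055,-0.005,0.03],"rotation": [0.3,-0.3,0.5]},
    {"grip": 0.58,"dp": [0,0,0.03],"rotation": [0,0,0]},
    {"grip": 0.58,"dp": [0,0,0.015],"rotation": [0,0,0]},
    {"grip": 0.58,"dp": [0,0,0],"rotation": [0,0,0]},
    {"grip": 0.58,"dp": [0,0,0],"rotation": [0,0,0]},
  ],
)

```text
time_s: 3.1
tool_pos: [0.6207, -0.0897, 0.0677]
tool_rot: [180.0, -0.5, 24.9]
force: [-0.8, -0.2, 0.4]
grip_width: 0.0365
```

```bash
python3 go.py 0.6106 -0.081 0.0475 24
python3 - <<'E'
from h import *
for n in("top","scene"):
    im=snap(n,n+"2.png")
a=cv2.resize(cv2.imread("pics/top2.png")[150:310,220:420],None,fx=2.5,fy=2.5,interpolation=3)
b=cv2.resize(cv2.imread("pics/scene2.png")[150:310,220:420],None,fx=2.5,fy=2.5,interpolation=3)
cv2.imwrite("pics/c2.png",cv2.resize(np.hstack([a,b]),(800,320)))
E
```

```text
t 3.1 pos [ 0.6207 -0.0897  0.0677] rot [180.   -0.5  24.9] w 0.0365 F [-0.8 -0.2  0.4]
dp [-0.0057 -0.0121  0.0201] rot [ 0.03 -0.47  0.88]
```

View pics/c2.png

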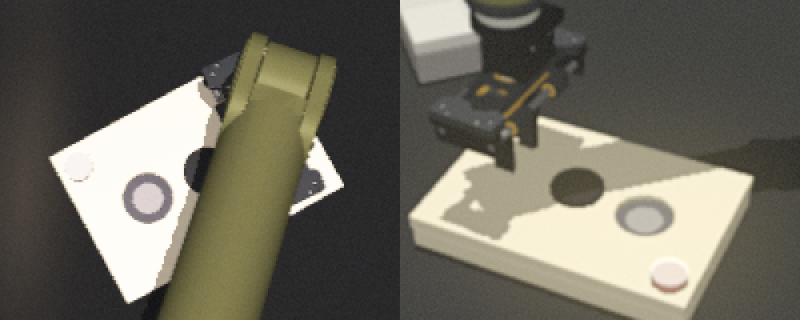

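The left half (top view) shows the arm covering part of the deck. The right half (scene view) shows the fingers behind the plate, lined up with the recess, with the plate and dish undisturbed. Next I'll lower.

>>> carry_out(
  plan=[
    {"grip": 0.58,"dp": [-0.0055,0,0.014],"rotation": [0,-0.5,0.9]},
    {"grip": 0.58,"dp": [0,0,0],"rotation": [0,0,0]},
    {"grip": 0.58,"dp": [0,0,0],"rotation": [0,0,0]},
    {"grip": 0.58,"dp": [0,0,0],"rotation": [0,0,0]},
  ],
)

```text
time_s: 3.53
tool_pos: [0.6188, -0.0918, 0.0581]
tool_rot: [179.8, -0.4, 24.0]
force: [-0.4, -0.7, -0.0]
grip_width: 0.0371
```

```bash
python3 go.py 0.6106 -0.081 0.0475 24
```

```text
t 3.5333 pos [ 0.6188 -0.0918  0.0581] rot [179.8  -0.4  24. ] w 0.0371 F [-0.4 -0.7 -0. ]
dp [-0.0031 -0.0132  0.0106] rot [ 0.2  -0.42 -0.03]
```

>>> carry_out(
  plan=[
    {"grip": 0.58,"dp": [-0.003,0,0.01],"rotation": [0,-0.4,0]},
    {"grip": 0.58,"dp": [0,0,0],"rotation": [0,0,0]},
    {"grip": 0.58,"dp": [0,0,0],"rotation": [0,0,0]},
  ],
)

```text
time_s: 3.78
tool_pos: [0.6166, -0.0935, 0.0483]
tool_rot: [179.8, -0.1, 24.0]
force: [0.5, 0.9, 0.5]
grip_width: 0.0366
```

```bash
python3 go.py 0.6106 -0.081 0.0475 24;python3 go.py 0.6106 -0.081 0.0475 24
```

```text
t 3.7833 pos [ 0.6166 -0.0935  0.0483] rot [ 1.798e+02 -1.000e-01  2.400e+01] w 0.0366 F [0.5 0.9 0.5]
dp [-0.0004 -0.0139  0.0007] rot [ 0.24 -0.08 -0.04]
t 3.7833 pos [ 0.6166 -0.0935  0.0483] rot [ 1.798e+02 -1.000e-01  2.400e+01] w 0.0366 F [0.5 0.9 0.5]
dp [-0.0004 -0.0139  0.0007] rot [ 0.24 -0.08 -0.04]
```

>>> carry_out(
  plan=[
    {"grip": 0.58,"dp": [0,-0.015,0],"rotation": [0,0,0]},
    {"grip": 0.58,"dp": [0,-0.012,0],"rotation": [0,0,0]},
    {"grip": 0.58,"dp": [0,-0.01,0],"rotation": [0,0,0]},
    {"grip": 0.58,"dp": [0,-0.01,0],"rotation": [0,0,0]},
    {"grip": 0.58,"dp": [0,-0.01,0],"rotation": [0,0,0]},
    {"grip": 0.58,"dp": [0,0,0],"rotation": [0,0,0]},
  ],
)

```text
time_s: 4.28
tool_pos: [0.5916, -0.0391, 0.0473]
tool_rot: [179.7, -0.0, 23.9]
force: [0.8, 0.7, -0.7]
grip_width: 0.0364
```

```bash
python3 go.py 0.5665 0.0181 0.0475 24
```

```text
t 4.2833 pos [ 0.5916 -0.0391  0.0473] rot [179.7  -0.   23.9] w 0.0364 F [ 0.8  0.7 -0.7]
dp [ 0.0002 -0.0624 -0.0005] rot [ 0.29 -0.01 -0.12]
```

>>> carry_out(
  plan=[
    {"grip": 0.58,"dp": [0,-0.008,-0.0005],"rotation": [0.3,0,0]},
    {"grip": 0.58,"dp": [0,-0.008,0],"rotation": [0,0,0]},
    {"grip": 0.58,"dp": [0,-0.008,0],"rotation": [0,0,0]},
    {"grip": 0.58,"dp": [0,-0.008,0],"rotation": [0,0,0]},
    {"grip": 0.58,"dp": [0,-0.008,0],"rotation": [0,0,0]},
    {"grip": 0.58,"dp": [0,0,0],"rotation": [0,0,0]},
  ],
)

```text
time_s: 4.78
tool_pos: [0.574, 0.0014, 0.0483]
tool_rot: [-180.0, -0.1, 23.9]
force: [-0.4, 0.1, -0.4]
grip_width: 0.0367
```

```bash
python3 go.py 0.5665 0.0181 0.0475 24
python3 - <<'E'
from h import *
for n in("top","scene"): snap(n,n+"3.png")
a=cv2.resize(cv2.imread("pics/top3.png")[190:310,240:340],None,fx=4,fy=4,interpolation=3)
b=cv2.resize(cv2.imread("pics/scene3.png")[190:310,280:380],None,fx=4,fy=4,interpolation=3)
cv2.imwrite("pics/c3.png",np.hstack([a,b]))
E
```

```text
t 4.7833 pos [0.574  0.0014 0.0483] rot [-1.80e+02 -1.00e-01  2.39e+01] w 0.0367 F [-0.4  0.1 -0.4]
dp [-0.0001 -0.0183  0.0008] rot [-0.01 -0.06 -0.1 ]
```

View pics/c3.png

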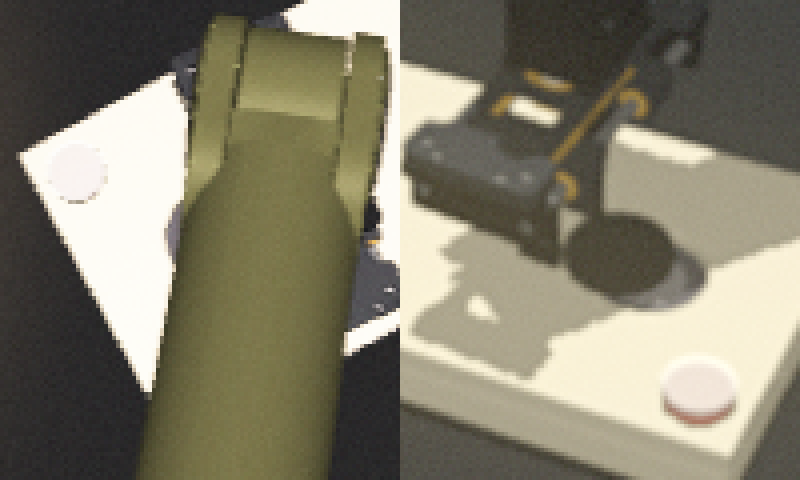

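The scene half shows the plate, at about (335,253) in the full picture, partly over the recess. A crescent of recess is still open on the far side, and the dish is undisturbed.

Run:
```python
from h import *
print(pix("scene",[.5605,.0318,.053]),pix("scene",[.5529,.0485,.045]),onz("scene",335,252.7,.051))
```

```text
[334.27544518 251.55106376] [341.94885877 257.13917456] [0.56012597 0.03384886]
```

>>> carry_out(
  plan=[
    {"grip": 0.58,"dp": [0,-0.005,0.0003],"rotation": [0,0,0]},
    {"grip": 0.58,"dp": [0,-0.004,0],"rotation": [0,0,0]},
    {"grip": 0.58,"dp": [0,-0.004,0],"rotation": [0,0,0]},
    {"grip": 0.58,"dp": [0,-0.003,0],"rotation": [0,0,0]},
    {"grip": 0.58,"dp": [0,0,0],"rotation": [0,0,0]},
    {"grip": 0.58,"dp": [0,0,0],"rotation": [0,0,0]},
  ],
)

```text
time_s: 5.38
tool_pos: [0.5682, 0.0136, 0.0484]
tool_rot: [179.8, -0.1, 23.7]
force: [0.3, -0.8, 0.2]
grip_width: 0.0364
```

```bash
python3 go.py 0.5665 0.0181 0.0475 24
python3 - <<'E'
from h import *
snap("scene","scene4.png")
cv2.imwrite("pics/c4.png",cv2.resize(cv2.imread("pics/scene4.png")[210:310,290:390],None,fx=5,fy=5,interpolation=3))
E
```

```text
t 5.3833 pos [0.5682 0.0136 0.0484] rot [ 1.798e+02 -1.000e-01  2.370e+01] w 0.0364 F [ 0.3 -0.8  0.2]
dp [ 0.0003 -0.0048  0.0008] rot [ 0.16 -0.1  -0.32]
```

View pics/c4.png

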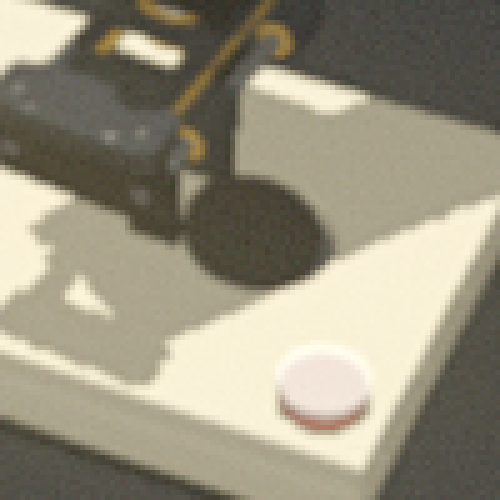

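The plate now covers almost all of the recess, with only a sliver of the far edge dark, at about (342,255) in the full picture. I'll push the last few millimetres.

>>> carry_out(
  plan=[
    {"grip": 0.58,"dp": [0,-0.003,0.0003],"rotation": [0,0,0]},
    {"grip": 0.58,"dp": [0,-0.002,0],"rotation": [0,0,0]},
    {"grip": 0.58,"dp": [0,-0.0015,0],"rotation": [0,0,0]},
    {"grip": 0.58,"dp": [0,0,0],"rotation": [0,0,0]},
    {"grip": 0.58,"dp": [0,0,0],"rotation": [0,0,0]},
  ],
)

```text
time_s: 5.85
tool_pos: [0.5652, 0.0198, 0.0479]
tool_rot: [179.8, -0.1, 23.6]
force: [0.4, -0.4, 0.9]
grip_width: 0.0363
```

```bash
python3 go.py 0.5665 0.0181 0.0475 24
python3 - <<'E'
from h import *
snap("scene","scene5.png")
cv2.imwrite("pics/c5.png",cv2.resize(cv2.imread("pics/scene5.png")[210:310,290:390],None,fx=5,fy=5,interpolation=3))
E
```

```text
t 5.85 pos [0.5652 0.0198 0.0479] rot [ 1.798e+02 -1.000e-01  2.360e+01] w 0.0363 F [ 0.4 -0.4  0.9]
dp [0.0005 0.0021 0.0004] rot [ 0.16 -0.09 -0.36]
```

View pics/c5.png

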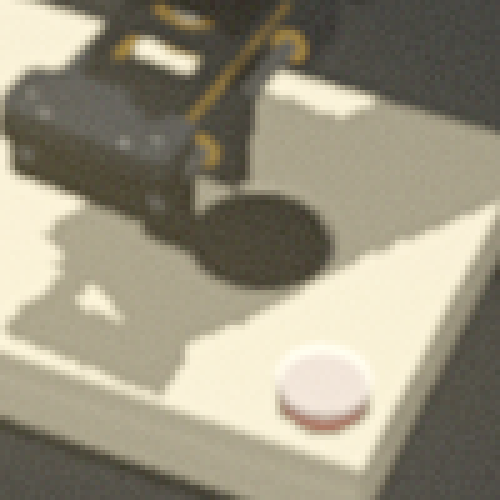

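The plate looks flush now, with its ellipse centred at about (342,258), which matches the recess's projected centre. I'll back off, lift clear and check.

>>> carry_out(
  plan=[
    {"grip": 0.58,"dp": [0,0.01,-0.002],"rotation": [0,0,0]},
    {"grip": 0.58,"dp": [0,0.02,-0.02],"rotation": [0,0,0]},
    {"grip": 0.58,"dp": [0,0.04,-0.03],"rotation": [0,0,0]},
    {"grip": 0.58,"dp": [0,0.04,-0.03],"rotation": [0,0,0]},
    {"grip": 0.58,"dp": [0,0.04,-0.03],"rotation": [0,0,0]},
    {"grip": 0.58,"dp": [0,0.04,-0.03],"rotation": [0,0,0]},
    {"grip": 0.58,"dp": [0,0.04,-0.03],"rotation": [0,0,0]},
    {"grip": 0.58,"dp": [0,0.04,-0.01],"rotation": [0,0,0]},
  ],
)

```text
time_s: 6.57
tool_pos: [0.6621, -0.1969, 0.2089]
tool_rot: [-179.8, 0.3, 24.7]
force: [2.2, 0.1, 1.3]
grip_width: 0.0366
```

>>> carry_out(
  plan=[
    {"grip": 0.58,"dp": [0,0.04,0],"rotation": [0,0,0]},
    {"grip": 0.58,"dp": [0,0.04,0],"rotation": [0,0,0]},
    {"grip": 0.58,"dp": [0,0,0],"rotation": [0,0,0]},
    {"grip": 0.58,"dp": [0,0,0],"rotation": [0,0,0]},
  ],
)

```text
time_s: 6.9
tool_pos: [0.696, -0.2873, 0.212]
tool_rot: [179.4, 0.3, 24.1]
force: [1.4, 0.2, -0.4]
grip_width: 0.0366
```

```bash
python3 go.py 0.5665 0.0181 0.0475 24
python3 - <<'E'
from h import *
import meas
for n in("top","scene"):
    im=snap(n,n+"6.png")
    old=cv2.imread(f"pics/{n}1.png")
    for e,a,v in meas.blobs(n,im): print(n,np.round(e[0],1),np.round(e[1],1),np.round(e[2]),a,v,onz(n,*e[0],.045).round(4))
a=cv2.resize(cv2.imread("pics/top6.png")[190:310,240:340],None,fx=4,fy=4,interpolation=3)
b=cv2.resize(cv2.imread("pics/scene6.png")[190:310,290:390],None,fx=4,fy=4,interpolation=3)
cv2.imwrite("pics/c6.png",np.hstack([a,b]))
E
```

```text
t 6.9 pos [ 0.696  -0.2873  0.212 ] rot [179.4   0.3  24.1] w 0.0366 F [ 1.4  0.2 -0.4]
dp [ 0.0074 -0.3333  0.1611] rot [0.58 0.35 0.09]
outer ((317.85089111328125, 236.0802764892578), (82.76427459716797, 122.11456298828125), 61.69924545288086) [array([0.6035, 0.1734]), array([ 0.7532, -0.1003]), array([ 0.5653, -0.1982]), array([0.4196, 0.073 ])]
top [293.7 248.5] [26.4 26.7] 22.0 551.0 55 [0.5529 0.0486]
top [ 52.  175.4] [ 5.1 80.3] 73.0 254.5 90 [0.7406 0.6663]
scene [354.1 292.3] [ 9.5 18.6] 91.0 91.0 215 [0.5972 0.1415]
scene [341.7 257.5] [21.3 31.1] 92.0 518.5 99 [0.5539 0.0491]
```

View pics/c6.png

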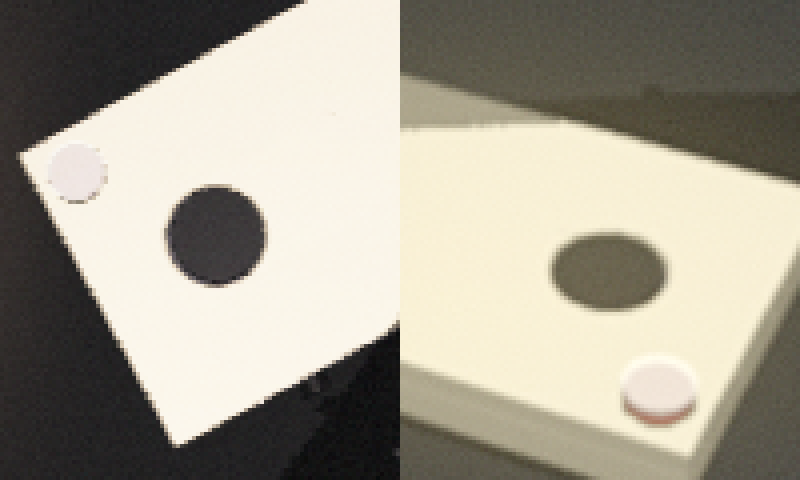

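View pics/scene6.png

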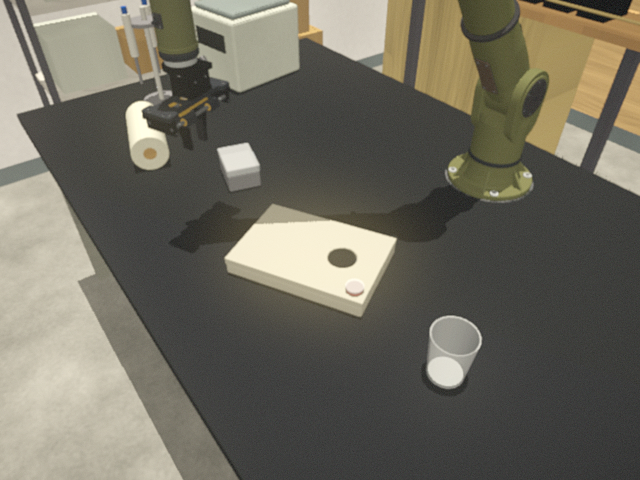

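Both views show the dark disc exactly filling the recess outline, at (293.7,248.5) in the top view and (341.7,257.5) in the scene view. The dish, beaker and tip box have not moved, and the arm is clear.

```bash
python3 -c "
from cell import env
print(env.sign_off())"
```

```text
the job is handed in; nothing more can be done
None
```

The stage plate is in the recess, and I handed the job in at about 7 s of the 48 s allowed. I pushed it about 80 mm across the deck with both fingertips, set 36 mm apart and about 3 mm above the deck. Once it dropped over the rim I backed off and lifted away.

**Plate:** in both cameras its outline matches the recess outline measured at the start to about 0.1 pixel. Its position agrees to within about 0.2 mm. No raised or tilted edge is visible.

**Dish, beaker and tip box:** the dish measured the same as before to within about 0.1 mm in the scene view. The beaker and tip box I only compared by eye, and they look unmoved.

**Robot:** it finished about 0.2 m above the bench, touching nothing. Force readings after each move stayed under 3 N.

No check failed or disagreed. Flushness was judged from the pictures only; I did not press on the plate to test it.

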